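# Mark the pine block with the throw-over clamp of its jig

## Robot

A 6-joint arm with a two-finger parallel gripper is mounted at the origin on the work surface. World frame = base frame: x ahead of the robot, y to its left, z up, the work surface at z = 0. Lengths are in mm, angles in rad, forces in N, time in s.
With the tool pointing down it reaches from about 400 to 925 mm from the base axis. Payload 12.5 kg.
Tool frame: the origin (TCP) lies on the mounting face of the last link; the fingertips stand 190 mm ahead of it and the grasp point (between the pads) lies 171 mm ahead of it; z points along the fingers, y is the line along which they close (so a half turn about z gives the same grasp; the last joint's range is limited). The gripper opens to 95 mm and grips with 3 to 60 N. Pads are 20 mm wide; open, the fingers measure 119 mm over their backs; the gripper's body (75 mm by 180 mm) begins 59 mm behind the grasp point.
Start: joints at [1.146, 0.491, 1.559, -0, 1.092, -0.106], TCP at [195.868, 593.515, 404.761] pointing down, gripper open.
Joint ranges: [-3.1, 3.1], [-0.84, 2.19], [0.05, 2.79], [-1.13, 4.28], [0.06, 2.93], [-2.69, 2.69]. Speed limits (rad/s): [2.22, 2.22, 2.79, 3.14, 3.14, 3.14].

## Interface

Orientations are given as [roll, pitch, yaw] about the fixed x, y, z axes, in that order (R = Rz(yaw) Ry(pitch) Rx(roll)).
In Python, from cell import env gives the robot as it stands.
- The arm moves only by the tool carry_out, never from a script. Its argument "series" is a list of rows, each a list of 5 numbers: the shift along the tool's x, y, z in m, then the turn about the tool's z in degrees, then the opening, from 0 (shut) to 1 (fully open). A call has 1 to 20 rows; each row is the pose to reach, as a shift and turn from the pose commanded when the call began, along the tool's axes at that moment; what a row does not reach only later rows make up. A row lasts 1/8 s, in which the tool goes at most 62.5 mm and 10.7 degrees, less where a joint would pass 70% of its speed; a pose out of reach is approached as far as the arm can. A call with a gripper value outside its range is refused whole. The fingers move at their own pace and stop on an object; the grip force is fixed at half the most. Time passes only in rows, so rows that repeat a pose let the fingers close. It gives the time, the measured TCP pose, the force, the opening and the grip force at its end, in the units of the state.
- env.state(): the state, without advancing time (a new reading comes with each control period).
- env.read_camera(name): name is "scene" or "top" or "wrist"; returns (picture, depth): 400x640x3 uint8, red, green, blue; 400x640 float32, mm along the optical axis (not along the pixel's ray), 0 where there is no reading.
- env.get_calibration(name): a dict with "intrinsics" (3x3 intrinsics, pixels), "cam_to_world" (4x4, takes a point from camera to world coordinates); the wrist camera has in their place "T_tool_cam" (4x4, takes a point from camera to tool coordinates, whose origin is the TCP and whose axes are the flange's). Camera axes: x right, y up, looking along -z (the intrinsics and any distortion apply to the point x, -y, -z); pixel columns grow to the right and rows downward; lengths in mm; the calibration is good to about 2 mm. A picture is of the moment at which its call begins: read the wrist's pose just before it. get_calibration takes no time and is no camera call.
- env.job_done(): hands the job in; it is judged then, once.
The state is a dict: "t": time; "joints": joint angles; "qvel": joint speeds; "tau": joint torques, N m; "eef_pos": TCP position; "tcp_rot": TCP orientation; "ft_force": force on the tool from outside, world axes, zero at the start; "moment": the same for the moment, N m; "opening": opening from 0.0 (shut) to 1.0 (fully open); "grip_force": force on a finger pad.
Only numpy, scipy, OpenCV 4.12 (cv2) and the standard library are available. Lean on these libraries where they do the work, as an engineer would, in place of code of your own. Each camera call takes 0.05 s, during which the arm holds its last target. There are 200 camera calls.

## Task

Two hole-marking jigs stand on the joiner's bench, one holding a pale pine block, the other a dark walnut block. Swing the red-knobbed toggle clamp of the pine jig over centre until its brass marking head sits down on the pine block, keep it down for about a second, then swing it back fully open. Leave the pine block seated in its jig, and leave the walnut jig's clamp open and alone.

Things in the scene. Friction and masses are not known exactly. Their poses are not given: they have to be found in the camera images.
- pine_knob (a point): Centre of the pine clamp's red knob: barrel 28 mm dia, 36 mm long along y, ends tapered; pinch it endwise, along y, lightly: it turns in the fingers. Turns with the arm (bar 14 x 12 mm): x outward along the arm, y the level hinge axis. Hinge: 140 mm back along -x, 85 mm above the table. Open: arm leans 35 deg past upright, away from the block, knob 200 mm up. Down: arm level, knob 85 mm up, beyond the block.
- pine_arm (a joint): Pine clamp's angle, rad: 0 open on its stop (start), 0.61 upright, 2.18 arm level, head on the block; right-handed turn about the knob's y. Over centre by its own weight (0.3 kg): either side of about upright it falls that way, damped, and stays; 1 to 4 N at the knob swings it. Hinge stands between steel cheeks 36 x 38 mm over all, tops 103 mm above the table.
- pine_block (a point): Centre of the pale pine block, 70 (along the arm) x 60 x 40 mm high, loose with 1.5 mm play in the pine jig's nest, blue fences 18 mm high on a fixed grey board 255 x 125 x 18 mm. 75 mm level from the hinge on the closing side; top 58 mm above the table. The clamp's brass head, 30 x 30 mm, lands on its middle.
- walnut_arm (a joint): Angle of the clamp arm of the other, like jig that holds the dark brown walnut block, rad: 0 fully open, as it starts and should stay. That jig stands on the other side of the table's middle, turned roughly the same way; either may be left or right.
Mind the look-alikes: they are no part of the job. What is meant by the part that bears pine_block is not turquoise, and is the larger of those in its own colour.

How it is judged (in metres and radians):
On the way:
1. the pine jig's clamp is down with its head on the seated pine block, kept there for half a second (value of joint pine_arm above 2.08 rad and distance of pine_block from where it was at the start of the episode below 0.012 m), for 0.5 s.
At the end, for the whole second after the job is handed in: The pine jig's clamp, after having been down on the block, is back open (within 0.17 rad of its open stop) and at rest; the pine block is still upright in its nest, within 12 mm of where it was and tilted less than 0.17 rad; the walnut jig's clamp is open within 0.17 rad (value of joint each of pine_arm, walnut_arm below 0.17 rad and velocity of joint pine_arm between -0.1 and 0.1 rad/s and distance of pine_block from where it was at the start of the episode below 0.012 m and angle between pine_block's own z axis and vertical below 0.17 rad); the robot touches nothing.
It fails at once if the walnut jig's clamp is swung (more than 0.35 rad) (value of joint walnut_arm above 0.35 rad).
It fails at once if the pine block is knocked out of its nest (moved more than 25 mm) (distance of pine_block from where it was at the start of the episode above 0.025 m).
It also fails if it takes over 48 s, if anything falls off the work surface, if the arm or the gripper's body presses on something with over 40 N, if the wrist force passes 120 N, or if a joint passes its speed limit or range.

## Working session

There is one attempt and no reset: what is moved stays moved. The work goes in short steps, Python scripts to look and compute and a tool call to move; the robot and the scene stay as the last step left them, time stands still between calls to the robot, and variables do not carry over. Pictures are saved under pics/ and viewed, at most 10 in all, crops included, and the job is handed in when it is done.

Besides the shell and the picture viewer there is one more tool, called after "Call:" as a command line: name --pt "numbers of a row" for each row, then --argument value for the rest. carry_out: Moves the arm, as the interface text tells. Its arguments: {"type":"object","properties":{"series":{"type":"array","items":{"type":"array","items":{"type":"number"}}}},"required":["series"]}

```bash
mkdir -p pics
cat > h.py <<'E'
import numpy as np, cv2
from cell import env
def grab(n):
    s=env.state(); p,d=env.read_camera(n); c=env.get_calibration(n); K=np.array(c["intrinsics"])
    if n=="wrist":
        from scipy.spatial.transform import Rotation as R
        T=np.eye(4);T[:3,:3]=R.from_euler('xyz',s["tcp_rot"]).as_matrix();T[:3,3]=s["eef_pos"]
        T=T@np.array(c["T_tool_cam"])
    else: T=np.array(c["cam_to_world"])
    return p,d,K,T
def world(d,K,T):
    v,u=np.mgrid[:d.shape[0],:d.shape[1]]
    P=np.stack([(u-K[0,2])/K[0,0]*d,-(v-K[1,2])/K[1,1]*d,-d,np.ones_like(d)],-1)
    W=(P@T.T)[...,:3]; W[d==0]=np.nan; return W
def save(p,n): cv2.imwrite(n,p[...,::-1])
E
python3 - <<'E'
from h import *
s=env.state(); print({k:np.round(v,3) for k,v in s.items()})
for n in("scene","top"):
    p,d,K,T=grab(n); save(p,f"pics/{n}.png"); np.savez(n,p=p,d=d,K=K,T=T); print(env.get_calibration(n).keys(),K,np.round(T,2))
E
```

```text
{'t': np.float64(0.0), 'joints': array([ 1.146,  0.492,  1.559,  0.   ,  1.092, -0.106]), 'qvel': array([-0.   ,  0.   , -0.   , -0.   ,  0.001,  0.   ]), 'tau': array([-1.0000e-03, -6.1266e+01, -2.5817e+01,  6.9000e-02,  4.8000e-02,
       -0.0000e+00]), 'eef_pos': array([195.858, 593.492, 404.163]), 'tcp_rot': array([-3.14 , -0.   ,  2.823]), 'ft_force': array([0.193, 0.466, 0.762]), 'moment': array([-0.003, -0.012, -0.021]), 'grip_force': np.float64(0.0), 'opening': np.float64(1.001)}
dict_keys(['intrinsics', 'cam_to_world']) [[474.69115425   0.         321.89813597]
 [  0.         474.69115425 203.45650063]
 [  0.           0.           1.        ]] [[-4.20000e-01 -6.10000e-01  6.70000e-01  1.18621e+03]
 [ 9.10000e-01 -2.90000e-01  3.10000e-01  3.65620e+02]
 [ 0.00000e+00  7.40000e-01  6.80000e-01  8.85530e+02]
 [ 0.00000e+00  0.00000e+00  0.00000e+00  1.00000e+00]]
dict_keys(['intrinsics', 'cam_to_world']) [[396.37216496   0.         315.35423909]
 [  0.         396.37216496 201.85685932]
 [  0.           0.           1.        ]] [[-0.00000e+00  9.90000e-01 -1.60000e-01  2.64410e+02]
 [-1.00000e+00 -0.00000e+00  1.00000e-02  3.57500e+01]
 [ 1.00000e-02  1.60000e-01  9.90000e-01  1.28713e+03]
 [ 0.00000e+00  0.00000e+00  0.00000e+00  1.00000e+00]]
```

View pics/scene.png

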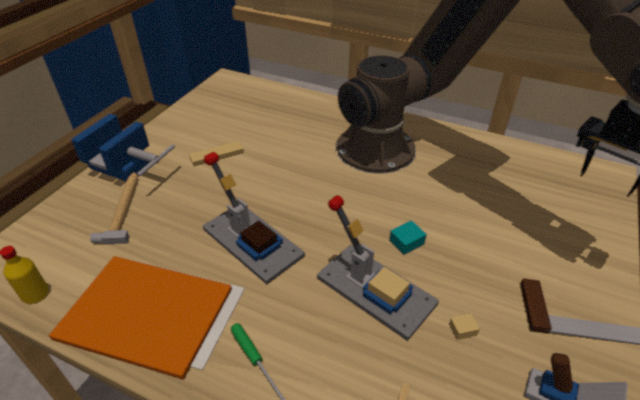

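View pics/top.png

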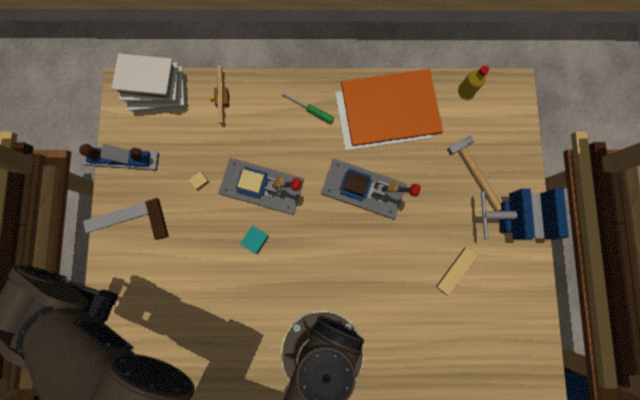

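The scene view shows the pine jig's knob at (336,203) and its pale block at (388,287). The walnut jig's knob is at (212,158) and its dark block at (260,238). In the top view the pine block is at (252,181) and its knob at (296,184).

Things that could be mistaken for the target, by scene pixel:
- Red knobs: pine (336,203), walnut (212,158), and the red bottle cap (8,252).
- Blocks: pale in jig (388,287), small loose pine offcut (464,326), turquoise (408,237), and walnut (260,238).

I choose the knob at (336,203) with the larger pale block at (388,287), and will check them in a crop.

Run:
```python
from h import *
def ld(n):
    z=np.load(n+".npz"); return z["p"],z["d"],z["K"],z["T"]
def ray(K,T,u,v):
    r=T[:3,:3]@np.array([(u-K[0,2])/K[0,0],-(v-K[1,2])/K[1,1],-1]); return T[:3,3],r/np.linalg.norm(r)
R={}
for n,k,j,w in(("scene",(336,203),(360,280),(388,280)),("top",(296,184),(260,187),(252,181))):
    p,d,K,T=ld(n); hsv=cv2.cvtColor(p,cv2.COLOR_RGB2HSV).astype(int); W=world(d,K,T)
    h=hsv[...,0]; v,u=np.mgrid[:400,:640]
    m=((h<6)|(h>172))&(hsv[...,1]>170)&(hsv[...,2]>70)&(np.hypot(u-k[0],v-k[1])<14)
    c=(u[m].mean(),v[m].mean()); R[n]=ray(K,T,*c)
    print(n,"knob px",np.round(c,1),m.sum(),"surf",np.nanmedian(W[m],0).round(1))
    q=(np.hypot(u-w[0],v-w[1])<45)
    m=q&(abs(W[...,2]-58)<5)&(hsv[...,2]>120)&(h>12)&(h<30)
    print(" pine top",m.sum(),np.nanmean(W[m],0).round(1), cv2.minAreaRect(W[m][:,:2].astype(np.float32)))
    m=q&(abs(W[...,2]-18)<4)
    print(" board",m.sum(),cv2.minAreaRect(W[(np.hypot(u-j[0],v-j[1])<75)&(abs(W[...,2]-18)<4)&(hsv[...,1]<90)][:,:2].astype(np.float32)))
    if n=="scene": save(cv2.resize(p[180:350,300:500],None,fx=4,fy=3.5),"pics/c1.png")
    else: save(cv2.resize(p[140:240,200:440],None,fx=3.3,fy=3.3),"pics/c2.png")
(a,r),(b,s)=R["scene"],R["top"]
t=np.linalg.lstsq(np.stack([r,-s],1),b-a,rcond=None)[0]
print("knob tri",(a+t[0]*r).round(1),(b+t[1]*s).round(1))
```

```text
scene knob px [335.7 202.5] 142 surf [500.8  79.2 208.5]
 pine top 696 [536.5 224.8  57.2] ((535.0714721679688, 224.23297119140625), (70.7265625, 62.83150100708008), 73.56131744384766)
 board 1774 ((456.5491943359375, 157.8677215576172), (356.43853759765625, 266.3754577636719), 78.24187469482422)
top knob px [295.6 184. ] 86 surf [490.1  73.8 213. ]
 pine top 376 [534.9 223.9  59.1] ((535.5852661132812, 223.791259765625), (70.83972930908203, 59.58604049682617), 74.55496978759766)
 board 1342 ((542.5636596679688, 141.72320556640625), (299.7316589355469, 357.90069580078125), 34.64485168457031)
knob tri [492.8  75.7 200.6] [493.   75.3 200.6]
```

View pics/c1.png

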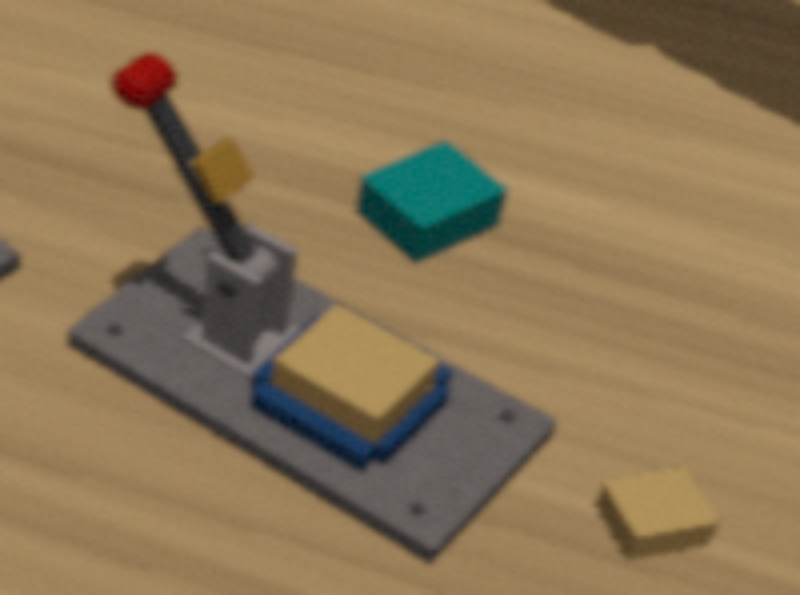

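The crop confirms it: a red knob at crop (145,80) on the jig holding the large pale block at (355,370), with the loose offcut and turquoise block lying apart. The knob is at about (493, 75.5, 200.6), and the closing direction is at 74.1° in yaw. I'll hover above the knob with the tool's x along the closing direction.

Call:
carry_out --pt "0 0 -0.04 0 0.7" --pt "-0.05 -0.045 -0.04 10 0.7" --pt "-0.09 -0.08 -0.04 20 0.7" --pt "-0.13 -0.12 -0.04 30 0.7" --pt "-0.17 -0.155 -0.04 40 0.7" --pt "-0.21 -0.19 -0.04 50 0.7" --pt "-0.25 -0.225 -0.04 60 0.7" --pt "-0.29 -0.26 -0.04 70 0.7" --pt "-0.33 -0.295 -0.04 80 0.7" --pt "-0.37 -0.33 -0.04 87.7 0.7" --pt "-0.41 -0.37 -0.04 87.7 0.7" --pt "-0.444 -0.399 -0.04 87.7 0.7" --pt "-0.444 -0.399 -0.04 87.7 0.7" --pt "-0.444 -0.399 -0.04 87.7 0.7" --pt "-0.444 -0.399 -0.04 87.7 0.7"

```text
t: 1.98
eef_pos: [492.0, 76.3, 444.7]
tcp_rot: [-3.141, -0.0, 1.293]
ft_force: [0.2, -0.0, 0.1]
opening: 0.698
grip_force: 0.0
```

Run:
```python
from h import *
s=env.state(); print(s["t"],s["eef_pos"],s["tcp_rot"],s["joints"],s["opening"])
p,d,K,T=grab("wrist"); save(p,"pics/w1.png")
hsv=cv2.cvtColor(p,cv2.COLOR_RGB2HSV).astype(int); h=hsv[...,0]
m=(((h<6)|(h>172))&(hsv[...,1]>150)&(hsv[...,2]>50)).astype(np.uint8)
n,_,st,c=cv2.connectedComponentsWithStats(m)
for i in range(1,n):
    if st[i,4]>150:
        r=T[:3,:3]@np.array([(c[i][0]-K[0,2])/K[0,0],-(c[i][1]-K[1,2])/K[1,1],-1])
        X=T[:3,3]+r*(202-T[2,3])/r[2]
        print(st[i],c[i].round(1),X.round(1))
```

```text
1.975 [491.9502802   76.29862504 444.74317415] [-3.14135959e+00 -1.25028729e-04  1.29335522e+00] [2.10734217e-02 2.66322198e-01 1.80870268e+00 2.14750433e-04
 1.06675377e+00 2.98410782e-01] 0.698204641818199
[ 296  201   51   40 1802] [321.1 220.8] [491.7  76.4 202. ]
```

View pics/w1.png

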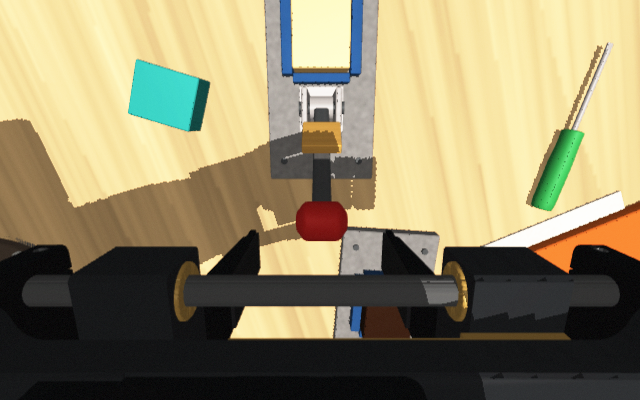

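The wrist view shows the red knob at (321,221) centred between the fingers, with the bar running up the picture to the pine block. The measured position agrees with mine to under 1 mm. I'll go down and pinch.

Call:
carry_out --pt "0 0 0.03 0 0.7" --pt "0 0 0.055 0 0.7" --pt "0 0 0.073 0 0.7" --pt "0 0 0.073 0 0.7" --pt "0 0 0.073 0 0.3" --pt "0 0 0.073 0 0.3" --pt "0 0 0.073 0 0.3" --pt "0 0 0.073 0 0.3" --pt "0 0 0.073 0 0.3" --pt "0 0 0.073 0 0.3"

```text
t: 3.28
eef_pos: [492.4, 75.5, 372.1]
tcp_rot: [3.141, -0.0, 1.292]
ft_force: [-3.0, 1.3, 5.4]
opening: 0.374
grip_force: 30.0
```

```bash
python3 -c "
import numpy as np
for a in np.linspace(0,2.18,21): f=a-.611; print([round(.140*np.sin(f)+.0803,3),0,round(.1147-.14*np.cos(f),3)])"
```

```text
[np.float64(-0.0), 0, np.float64(0.0)]
[np.float64(0.013), 0, np.float64(-0.008)]
[np.float64(0.027), 0, np.float64(-0.015)]
[np.float64(0.041), 0, np.float64(-0.02)]
[np.float64(0.056), 0, np.float64(-0.023)]
[np.float64(0.071), 0, np.float64(-0.025)]
[np.float64(0.086), 0, np.float64(-0.025)]
[np.float64(0.101), 0, np.float64(-0.024)]
[np.float64(0.116), 0, np.float64(-0.021)]
[np.float64(0.131), 0, np.float64(-0.016)]
[np.float64(0.145), 0, np.float64(-0.01)]
[np.float64(0.158), 0, np.float64(-0.002)]
[np.float64(0.17), 0, np.float64(0.007)]
[np.float64(0.181), 0, np.float64(0.018)]
[np.float64(0.191), 0, np.float64(0.029)]
[np.float64(0.2), 0, np.float64(0.042)]
[np.float64(0.207), 0, np.float64(0.055)]
[np.float64(0.213), 0, np.float64(0.069)]
[np.float64(0.217), 0, np.float64(0.084)]
[np.float64(0.219), 0, np.float64(0.099)]
[np.float64(0.22), 0, np.float64(0.114)]
```

The knob is pinched at an opening of 0.374 (35.5 mm). I'll swing halfway first and check the forces.

Call:
carry_out --pt "0.013 0 -0.008 0 0.3" --pt "0.027 0 -0.015 0 0.3" --pt "0.041 0 -0.02 0 0.3" --pt "0.056 0 -0.023 0 0.3" --pt "0.071 0 -0.025 0 0.3" --pt "0.086 0 -0.025 0 0.3" --pt "0.101 0 -0.024 0 0.3" --pt "0.116 0 -0.021 0 0.3"

```text
t: 4.28
eef_pos: [524.5, 188.2, 392.5]
tcp_rot: [-3.141, -0.0, 1.292]
ft_force: [-3.6, -0.7, -1.3]
opening: 0.372
grip_force: 30.0
```

Call:
carry_out --pt "0.015 0 0.005 0 0.3" --pt "0.029 0 0.011 0 0.3" --pt "0.042 0 0.019 0 0.3" --pt "0.054 0 0.028 0 0.3" --pt "0.065 0 0.039 0 0.3" --pt "0.075 0 0.05 0 0.3" --pt "0.084 0 0.063 0 0.3" --pt "0.091 0 0.076 0 0.3" --pt "0.097 0 0.09 0 0.3" --pt "0.101 0 0.105 0 0.3" --pt "0.103 0 0.12 0 0.3" --pt "0.104 0 0.135 0 0.3" --pt "0.104 0 0.135 0 0.3" --pt "0.104 0 0.135 0 0.3"

```text
t: 6.02
eef_pos: [552.9, 287.7, 256.6]
tcp_rot: [-3.141, -0.0, 1.292]
ft_force: [-5.4, 5.2, -3.3]
opening: 0.369
grip_force: 30.0
```

Run:
```python
from h import *
p,d,K,T=grab("scene"); save(cv2.resize(p[150:350,260:500],None,fx=3,fy=3),"pics/s2.png")
s=env.state();print(s["eef_pos"],s["ft_force"],s["opening"])
```

```text
[552.83335915 287.6752119  256.64205977] [-4.85068297  5.25477085 -2.3607033 ] 0.3704962171835259
```

View pics/s2.png

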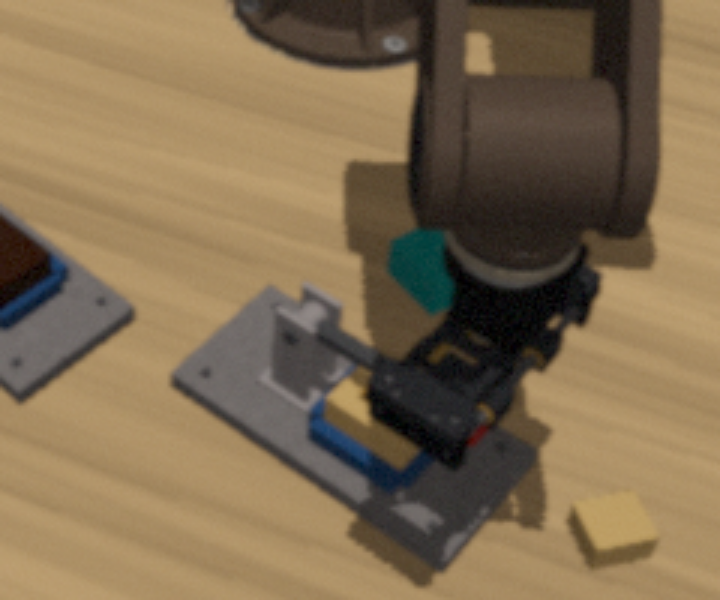

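The arm is level at crop (340,350), with the red knob at (478,435) in the fingers and the block still in its nest. I'll hold it for about a second with a slight press, then swing it back.

Call:
carry_out --pt "0 0 0.002 0 0.3" --pt "0 0 0.002 0 0.3" --pt "0 0 0.002 0 0.3" --pt "0 0 0.002 0 0.3" --pt "0 0 0.002 0 0.3" --pt "0 0 0.002 0 0.3" --pt "0 0 0.002 0 0.3" --pt "0 0 0.002 0 0.3" --pt "0 0 0 0 0.3"

```text
t: 7.2
eef_pos: [552.8, 287.7, 256.8]
tcp_rot: [-3.141, -0.0, 1.292]
ft_force: [-4.3, 4.9, -2.7]
opening: 0.371
grip_force: 30.0
```

Call:
carry_out --pt "-0.001 0 -0.015 0 0.3" --pt "-0.003 0 -0.03 0 0.3" --pt "-0.007 0 -0.045 0 0.3" --pt "-0.013 0 -0.059 0 0.3" --pt "-0.02 0 -0.072 0 0.3" --pt "-0.029 0 -0.085 0 0.3" --pt "-0.039 0 -0.096 0 0.3" --pt "-0.05 0 -0.107 0 0.3" --pt "-0.062 0 -0.116 0 0.3" --pt "-0.075 0 -0.124 0 0.3" --pt "-0.089 0 -0.13 0 0.3" --pt "-0.104 0 -0.135 0 0.3"

```text
t: 8.7
eef_pos: [523.9, 186.1, 392.6]
tcp_rot: [-3.141, 0.0, 1.292]
ft_force: [-2.4, -1.3, -19.1]
opening: 0.372
grip_force: 30.0
```

Call:
carry_out --pt "-0.015 0 -0.003 0 0.3" --pt "-0.03 0 -0.004 0 0.3" --pt "-0.045 0 -0.004 0 0.3" --pt "-0.06 0 -0.002 0 0.3" --pt "-0.075 0 0.001 0 0.3" --pt "-0.089 0 0.006 0 0.3" --pt "-0.103 0 0.013 0 0.3" --pt "-0.115 0 0.02 0 0.3" --pt "-0.115 0 0.02 0 0.3" --pt "-0.115 0 0.02 0 0.3" --pt "-0.115 0 0.02 0 0.3"

```text
t: 10.07
eef_pos: [492.5, 76.4, 373.6]
tcp_rot: [3.141, -0.001, 1.292]
ft_force: [-6.4, 3.6, -4.7]
opening: 0.371
grip_force: 30.0
```

Back at the open pose. I'll release and withdraw straight up.

Call:
carry_out --pt "0 0 0 0 0.7" --pt "0 0 0 0 0.7" --pt "0 0 0 0 0.7" --pt "0 0 0 0 0.7" --pt "0 0 -0.03 0 0.7" --pt "0 0 -0.08 0 0.7" --pt "0 0 -0.12 0 0.7" --pt "0 0 -0.12 0 0.7" --pt "0 0 -0.12 0 0.7" --pt "0 0 -0.12 0 0.7"

```text
t: 11.32
eef_pos: [492.8, 76.4, 491.6]
tcp_rot: [-3.14, 0.001, 1.292]
ft_force: [-0.0, -0.3, 0.2]
opening: 0.699
grip_force: 0.0
```

Run:
```python
from h import *
p,d,K,T=grab("scene"); save(cv2.resize(p[120:350,180:500],None,fx=2.4,fy=2.4),"pics/s3.png")
hsv=cv2.cvtColor(p,cv2.COLOR_RGB2HSV).astype(int); h=hsv[...,0]; W=world(d,K,T); v,u=np.mgrid[:400,:640]
for k in((336,203),(212,158)):
    m=((h<6)|(h>172))&(hsv[...,1]>170)&(hsv[...,2]>60)&(np.hypot(u-k[0],v-k[1])<16); print(m.sum(),u[m].mean(),v[m].mean())
m=(np.hypot(u-388,v-280)<45)&(abs(W[...,2]-58)<5)&(hsv[...,2]>120)&(h>12)&(h<30); print(m.sum(),np.nanmean(W[m],0))
s=env.state();print(s["t"],s["eef_pos"],s["ft_force"],s["opening"])
```

```text
140 335.8857142857143 202.75714285714287
116 210.91379310344828 158.42241379310346
716 [536.98612065 224.88268394  57.27064817]
11.375 [492.80750265  76.37711966 491.66935137] [ 0.64431482 -0.47841665 -0.0944791 ] 0.6999514088149675
```

View pics/s3.png

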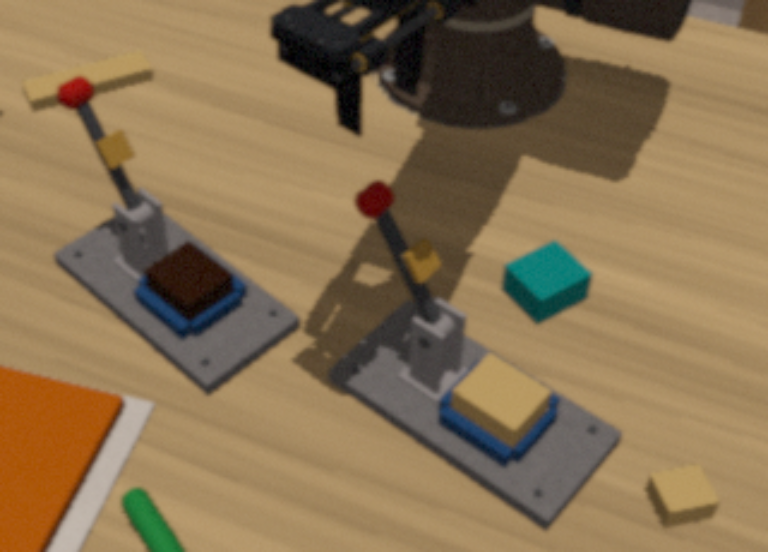

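Both clamps are open, with the pine knob at crop (375,200) back within 0.3 px of its start. The pine block at (500,395) is seated, and the gripper is clear.

```bash
python3 -c "
from cell import env
print(env.job_done())"
```

```text
the job is handed in; nothing more can be done
None
```

The pine clamp was swung down onto its block, held there for about a second, and swung back fully open, with the pine block still seated and the walnut clamp untouched; the job is handed in, but no verdict came back.

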